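# Find the loose bolt on the jig and hold its cap open

## Robot

A 6-joint arm with a two-finger parallel gripper is mounted at the origin on the work surface. World frame = base frame: x ahead of the robot, y to its left, z up, the work surface at z = 0. Lengths are in m, angles in rad, forces in N, time in s.
With the tool pointing down it reaches from about 0.35 to 0.775 m from the base axis. Payload 5.5 kg.
Tool frame: the origin (TCP) lies at the very end of the fingers, on their centre line; the grasp point (between the pads) lies 19 mm behind it; z points along the fingers, y is the line along which they close (so a half turn about z gives the same grasp; the last joint's range is limited). The gripper opens to 85 mm and grips with 20 to 120 N. Pads are 22 mm wide; open, the fingers measure 114 mm over their backs; the gripper's body (76 mm by 85 mm) begins 54 mm behind the grasp point. The pads swing forward as they close: fully open they stand 13 mm farther back than shut.
Start: joints at [-1.326, 0.313, 0.046, 1.304, 0, 1.431], TCP at [0.216, -0.533, 0.231] pointing down, gripper open.
Joint ranges: [-2.76, 2.76], [-0.86, 1.69], [-1.03, 1.26], [-2.2, 2.34], [-1.47, 1.5], [-3.14, 3.14]. Speed limits (rad/s): [2.57, 2.57, 3.14, 3.14, 3.14, 3.14].

## Interface

Orientations are given as a 3x3 rotation matrix whose columns are the frame's x, y, z axes.
In Python, from workcell import * gives the robot as it stands.
- The arm moves only by the tool apply_moves, never from a script. Its argument "plan" is a list that holds one entry, the list of rows, each a list of 7 numbers: the shift along the tool's x, y, z as a fraction of full scale, then the turn, a rotation vector about the tool's x, y, z as a fraction of full scale, then the opening in per cent of the stroke, from 0 (shut) to 100 (fully open). In form: [[[dx, dy, dz, ax, ay, az, fingers], ...]]. A call has 1 to 20 rows; each row is the pose to reach, as a shift and turn from the pose commanded when the call began, along the tool's axes at that moment; what a row does not reach only later rows make up. Full scale, the value 1, is 50 cm for a shift and 90 degrees for a turn. A row lasts 1/12 s, in which the tool goes at most 41.7 mm and 7.16 degrees, less where a joint would pass 70% of its speed; a pose out of reach is approached as far as the arm can. A call with a number of a shift or a turn outside -1 to 1 is refused whole. A call with a gripper value outside its range is refused whole. The fingers move at their own pace and stop on an object; "grip_force" is the grip in N (left out, the last holds). Time passes only in rows, so rows that repeat a pose let the fingers close. It gives the time, the measured TCP pose, the force, the opening and the grip force at its end, in the units of the state.
- sense(): the state, without advancing time (a new reading comes with each control period).
- grab_frame(name): name is "side" or "top"; returns a dict with "img" (420x560x3 uint8, blue, green, red), "z_map" (420x560 float32, m along the optical axis (not along the pixel's ray), 0 where there is no reading), "fx", "fy", "cx", "cy" (pixels), "R" (3x3) and "t" (3): a world point X has camera coordinates R X + t. Camera axes: x right, y down, z forward; pixel columns grow to the right and rows downward; lengths in m; the calibration is good to about 2 mm. A picture is of the moment at which its call begins.
- hand_in(): hands the job in; it is judged then, once.
The state is a dict: "time_s": time; "qpos": joint angles; "joint_velocities": joint speeds; "effort": joint torques, N m; "tool_pos": TCP position; "orientation": TCP orientation; "wrist_force": force on the tool from outside, world axes, zero at the start; "ft_torque": the same for the moment, N m; "finger_gap": finger opening in m; "grasp_force": force on a finger pad.
Only numpy, scipy, OpenCV 4.12 (cv2) and the standard library are available. Lean on these libraries where they do the work, as an engineer would, in place of code of your own. Each camera call takes 0.05 s, during which the arm holds its last target. There are 200 camera calls.

## Task

Turn the jig's selector from its red mark to the green mark in the middle and leave it there, then tap the heads of the three bolts from above to find the loose one, which gives under the finger. Take the orange tab of that bolt's blue cap, lift the cap at least 40 degrees open and finish while still holding it open like that. Keep the caps of the two firm bolts shut and leave the screwdriver, bottle and tray alone.

Things in the scene. Friction and masses are not known exactly. Their poses are not given: they have to be found in the camera images.
- jig: steel base plate 130 x 430 x 12 mm, fixed; origin: centre of its underside on the bench, x away from the robot, y left, z up. On it along y: grey selector box (90 x 86 mm, top 42 mm above the bench) at y = +155 mm; three like aluminium blocks 82 x 56 x 28 mm (tops 40 mm up) at y = +45, -55, -155 mm. Which one has the loose bolt changes from run to run
- selector_grip (a point): on the selector's upright axis, 65 mm above the bench. Black grip bar 46 mm long, 12 mm thick, from 51 to 79 mm above the bench, on a 50 mm disc. x of this point: along the bar to its white pointer line; y: across the bar (pinch the 12 mm); z up; turns with the knob
- selector (a joint): angle of the selector, rad, growing clockwise seen from above; it clicks into three sprung detents: 0 = red mark (it starts there), 0.8 = green mark (pointer along the jig's +x), 1.6 = white mark. Stops at -0.15 and 1.75; turning takes up to 0.11 N m
- loose_bolt (a joint): how far the loose bolt is pushed down, m: 0 = up (at rest), 0.006 = bottom. It sits on a soft spring (0.6 N to start, 2.4 N at the bottom) and comes back up. Does not tell which of the three it is. The two firm bolts do not move
- loose_cap (a joint): opening angle of the hinged cap at the loose bolt, rad: 0 = closed, lying level, 1.25 = its stop. It weighs 0.12 kg and falls shut by itself when let go. Does not tell which of the three it is
- firm_cap_1 (a joint): opening angle, rad, of the cap at one of the two firm bolts (0 closed), made the same
- firm_cap_2 (a joint): opening angle, rad, of the cap at the other firm bolt (0 closed), made the same
- screwdriver: bystander: screwdriver with a red handle lying on the bench, about 200 mm long, origin near its middle
- bottle: bystander: white plastic bottle, 52 mm wide, 100 mm tall, standing; origin at the centre of its underside
- tray: bystander: open blue plastic tray 110 x 150 x 35 mm; origin at the centre of its underside
- left_bolt (a point): centre of the top of the left bolt's head (left = jig's +y): steel hexagon about 20 mm wide, top 58 mm above the bench, standing 12 mm above the cap through a 34 x 32 mm opening in it. The point belongs to the jig and does not sink with the bolt
- left_tab (a point): upright orange tab on the left cap's edge nearest the robot, cap closed: 10 mm thick along the jig's y (pinch this), 14 mm along x, from 46 to 76 mm above the bench; this point is its centre in plan, 64 mm up. Blue cap plate 72 x 50 x 6 mm, top 46 mm up. The point stays with the jig when the cap opens
- left_hinge (a point): middle of the left cap's hinge axis, at the cap's edge away from the robot, 43 mm above the bench; the axis runs along the jig's y. Opening lifts the tab up and away from the robot, on a circle round this axis
- middle_bolt (a point): centre of the top of the middle bolt's head (left = jig's +y): steel hexagon about 20 mm wide, top 58 mm above the bench, standing 12 mm above the cap through a 34 x 32 mm opening in it. The point belongs to the jig and does not sink with the bolt
- middle_tab (a point): upright orange tab on the middle cap's edge nearest the robot, cap closed: 10 mm thick along the jig's y (pinch this), 14 mm along x, from 46 to 76 mm above the bench; this point is its centre in plan, 64 mm up. Blue cap plate 72 x 50 x 6 mm, top 46 mm up. The point stays with the jig when the cap opens
- middle_hinge (a point): middle of the middle cap's hinge axis, at the cap's edge away from the robot, 43 mm above the bench; the axis runs along the jig's y. Opening lifts the tab up and away from the robot, on a circle round this axis
- right_bolt (a point): centre of the top of the right bolt's head (left = jig's +y): steel hexagon about 20 mm wide, top 58 mm above the bench, standing 12 mm above the cap through a 34 x 32 mm opening in it. The point belongs to the jig and does not sink with the bolt
- right_tab (a point): upright orange tab on the right cap's edge nearest the robot, cap closed: 10 mm thick along the jig's y (pinch this), 14 mm along x, from 46 to 76 mm above the bench; this point is its centre in plan, 64 mm up. Blue cap plate 72 x 50 x 6 mm, top 46 mm up. The point stays with the jig when the cap opens
- right_hinge (a point): middle of the right cap's hinge axis, at the cap's edge away from the robot, 43 mm above the bench; the axis runs along the jig's y. Opening lifts the tab up and away from the robot, on a circle round this axis

How it is judged:
On the way, in this order (a step that is already met when the one before it is completed fails the run):
1. the selector stands at the green mark (value of joint selector between 0.6 and 1 rad), for 0.3 s.
2. the loose bolt has been tapped: pushed down more than 2 mm (value of joint loose_bolt above 0.002 m), for 0.03 s.
3. the loose bolt's cap is lifted (value of joint loose_cap above 0.3 rad), for 0.1 s.
At the end, for the whole second after the job is handed in: The selector is within 0.2 rad of the green mark; the loose bolt's cap is held still in the fingers, more than 0.6 rad (34 degrees) open; the two other caps are shut (under 0.1 rad); screwdriver, bottle and tray are within 30 mm of where they were (all of step 1 and value of joint loose_cap above 0.6 rad and velocity of joint loose_cap between -0.15 and 0.15 rad/s and contact force between the fingers and anything else above 0.5 N and value of joint each of firm_cap_1, firm_cap_2 below 0.1 rad and distance of each of screwdriver, bottle, tray from where it was at the start of the episode below 0.03 m); the arm keeps its last pose, push and grip.
It fails at once if the cap of a firm bolt is lifted (value of joint any of firm_cap_1, firm_cap_2 above 0.25 rad).
It fails at once if screwdriver, bottle or tray is moved more than 30 mm (distance of any of screwdriver, bottle, tray from where it was at the start of the episode above 0.03 m).
It also fails if it takes over 58 s, if anything falls off the work surface, if the arm or the gripper's body presses on something with over 40 N, if the wrist force passes 120 N, or if a joint passes its speed limit or range.

## Working session

There is one attempt and no reset: what is moved stays moved. The work goes in short steps, Python scripts to look and compute and a tool call to move; the robot and the scene stay as the last step left them, time stands still between calls to the robot, and variables do not carry over. Pictures are saved under pics/ and viewed, at most 10 in all, crops included, and the job is handed in when it is done.

Besides the shell and the picture viewer there is one more tool, called after "Call:" by a JSON object that holds its "fn" and its "kwargs", one argument or row to a line. apply_moves: Moves the arm, as the interface text tells. Shift numbers are shares of 50 cm and turn numbers shares of 90 degrees, none past 1 either way. Its arguments: {"type":"object","properties":{"plan":{"type":"array"},"grip_force":{"type":"number"}},"required":["plan"]}

```bash
mkdir -p pics; python3 - <<'E'
from workcell import *
import cv2,numpy as np
for n in("top","side"):
    f=grab_frame(n);cv2.imwrite(f"pics/{n}0.png",f["img"]);np.savez(f"{n}0.npz",**f)
    print(n,f["fx"],f["cx"],f["cy"],f["R"].round(3).tolist(),f["t"])
s=sense();print(s)
E
```

```text
top 414.85134631896386 278.4292438099727 205.7323264533618 [[-0.018, -1.0, -0.016], [-0.997, 0.019, -0.081], [0.081, 0.014, -0.997]] [0.04983115 0.60003184 0.86502142]
side 460.63481670038936 276.86981639846607 205.23909029680223 [[-0.725, -0.688, -0.005], [-0.524, 0.557, -0.644], [0.446, -0.465, -0.765]] [0.45768761 0.35239619 0.76746515]
{'time_s': 0.1, 'qpos': array([-1.32556923e+00,  3.13907851e-01,  4.50877247e-02,  1.30360357e+00,
       -5.22910254e-06,  1.43121759e+00]), 'joint_velocities': array([ 1.24333051e-03, -4.77586061e-04,  1.86279064e-03,  7.55881363e-05,
       -2.22439870e-04, -1.15161721e-03]), 'effort': array([ 1.66127029e-03, -4.81728029e+01,  2.99243045e+01,  1.27135520e-02,
       -1.89145926e-04, -2.11929226e-06]), 'tool_pos': array([ 0.2157314 , -0.53250082,  0.23050598]), 'orientation': array([[ 9.26871376e-01,  3.75378865e-01, -4.00160403e-04],
       [ 3.75379013e-01, -9.26870060e-01,  1.57741449e-03],
       [ 2.21231364e-04, -1.61227216e-03, -9.99998676e-01]]), 'wrist_force': array([-0.27142044, -0.45443292,  0.95647118]), 'ft_torque': array([-0.00332417,  0.04559592, -0.00119684]), 'grasp_force': 0.0, 'finger_gap': 0.08514802563458365}
```

View pics/top0.png

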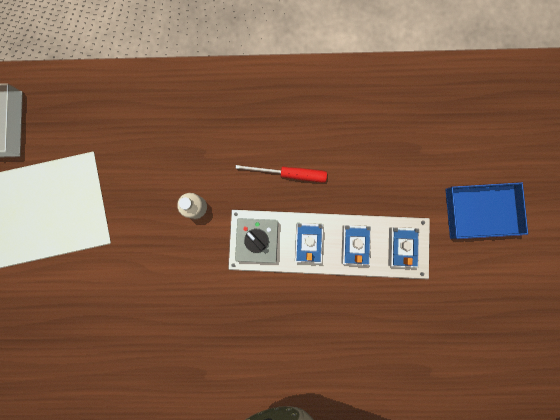

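View pics/side0.png

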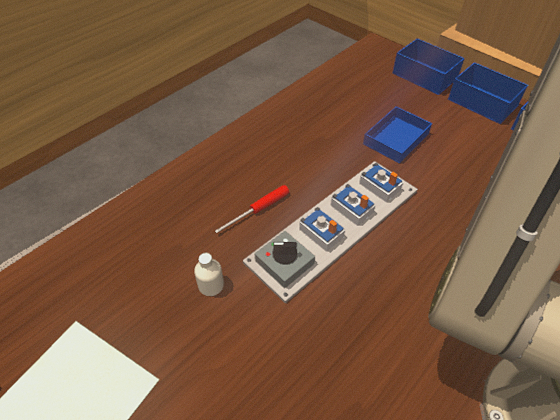

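The top view shows the jig's plate spanning pixels (230,210)–(430,278). The selector is at (256,240), the caps are near (310,243), (357,245) and (405,248), and their tabs are about 14 px below. In the side view the bottle (209,275) and the screwdriver (255,208) are clear of the jig.

```bash
cat > h.py <<'E'
import cv2,numpy as np
def ray(f,px,z):
    R,t=f["R"],f["t"];o=-R.T@t
    d=R.T@np.array([(px[0]-f["cx"])/f["fx"],(px[1]-f["cy"])/f["fy"],1]);return o+d*(z-o[2])/d[2]
def blobs(m,amin=15):
    n,l,s,c=cv2.connectedComponentsWithStats(m.astype(np.uint8));return [(c[i],s[i,4],l==i) for i in range(1,n) if s[i,4]>amin]
def rot(s,v): return s["orientation"].T@v
E
python3 - <<'E'
from h import *
f=dict(np.load("top0.npz"));im=f["img"];hsv=cv2.cvtColor(im,cv2.COLOR_BGR2HSV)
m=np.zeros(im.shape[:2],np.uint8);m[195:295,215:445]=1
pl=((hsv[...,1]<60)&(hsv[...,2]>120)&(m>0))
b=max(blobs(pl),key=lambda b:b[1]);cs=cv2.findContours(b[2].astype(np.uint8),0,1)[0]
hull=np.vstack(cs);r=cv2.minAreaRect(hull);P=np.array([ray(f,p,.012) for p in cv2.boxPoints(r)]);print(r,P.round(4),P.mean(0))
for n in("top","side"):
    g=dict(np.load(n+"0.npz"));hs=cv2.cvtColor(g["img"],cv2.COLOR_BGR2HSV)
    o=(hs[...,0]>5)&(hs[...,0]<18)&(hs[...,1]>200)&(hs[...,2]>150)
    for c,a,_ in blobs(o,10): print(n,c,a,ray(g,c,.07 if n=="top" else .064).round(4))
E
```

```text
((329.457763671875, 243.92990112304688), (199.975341796875, 60.75545120239258), 2.602562189102173) [[ 0.4657  0.1495  0.012 ]
 [ 0.5966  0.1424  0.012 ]
 [ 0.5688 -0.2892  0.012 ]
 [ 0.4394 -0.2772  0.012 ]] [ 0.51764625 -0.06861153  0.012     ]
side [393.78947368 174.15789474] 19 [ 0.4838 -0.2292  0.064 ]
side [364.68421053 197.21052632] 19 [ 0.4903 -0.1282  0.064 ]
side [332.52631579 222.52631579] 19 [ 0.497  -0.0265  0.064 ]
```

```bash
python3 - <<'E'
from h import *
c0=np.array([.5176,-.0686]);a=-.065;X=np.array([np.cos(a),np.sin(a)]);Y=np.array([-X[1],X[0]])
J=lambda p:np.round(np.array([(p[:2]-c0)@X,(p[:2]-c0)@Y,p[2]])*1000,1)
for n in("top","side"):
    g=dict(np.load(n+"0.npz"));hs=cv2.cvtColor(g["img"],cv2.COLOR_BGR2HSV);z=g["z_map"]
    v,u=np.indices(z.shape);pc=np.stack([(u-g["cx"])/g["fx"]*z,(v-g["cy"])/g["fy"]*z,z],-1);W=(pc-g["t"])@g["R"]
    near=(np.abs((W[...,:2]-c0)@X)<.07)&(np.abs((W[...,:2]-c0)@Y)<.22)&(z>0)
    for nm,m in(("orange",(hs[...,0]<20)&(hs[...,1]>150)&(hs[...,2]>110)),("black",(hs[...,2]<70)&(W[...,2]>.035)),("bolt",(hs[...,1]<60)&(W[...,2]>.05)&(((W[...,:2]-c0)@Y)<.09)),("blue",(hs[...,0]>95)&(hs[...,0]<125)&(hs[...,1]>120)),("plate",(W[...,2]<.02)&(W[...,2]>.006))):
        for c,k,l in blobs(m&near,12):
            p=W[l];e=np.array([J(q) for q in p]);print(n,nm,c.round(1),k,J(np.median(p,0)),"min",e.min(0),"max",e.max(0),"ray",J(ray(g,c,{"orange":.07,"black":.06,"bolt":.058,"blue":.046,"plate":.012}[nm])))
g=dict(np.load("top0.npz"));cv2.imwrite("pics/c.png",np.hstack([cv2.resize(g["img"][205:285,225:305],(400,400)),cv2.resize(np.load("side0.npz")["img"][220:300,245:325],(400,400))]))
E
```

```text
top orange [285.3 210.3] 23 [69.5 95.9 -0.8] min [67.4 76.1 -3.5] max [ 69.8 120.2   3.4] ray [63.8 97.2 70. ]
top orange [313.9 211.7] 15 [68.  34.2  0.4] min [67.5 21.1 -2.5] max [70.  47.5  2.4] ray [63.7 39.1 70. ]
top orange [341.6 212.9] 16 [ 68.4 -26.2   1.1] min [ 67.7 -42.3  -2.2] max [ 69.8 -11.8   3.4] ray [ 63.7 -17.1  70. ]
top orange [390.5 215. ] 20 [  69.1 -133.8   -0.5] min [  67.9 -153.6   -3.1] max [  69.9 -112.9    2.9] ray [  64.1 -115.7   70. ]
top orange [309. 256.] 33 [-25.9  45.7  76. ] min [-31.8  41.4  73.4] max [-19.8  50.   78.4] ray [-26.1  45.4  70. ]
top orange [358.4 258.5] 37 [-25.5 -52.2  75.2] min [-31.6 -58.3  55.3] max [-20.9 -49.1  78.4] ray [-26.3 -53.8  70. ]
top orange [408.7 260.8] 38 [ -26.3 -153.    75.4] min [ -32.3 -157.5   62. ] max [ -20.2 -149.    77.5] ray [ -26.2 -154.4   70. ]
top orange [264.6 272.4] 19 [-6.790e+01  1.354e+02  1.000e-01] min [-70.  120.1  -3.3] max [-67.5 152.6   3.1] ray [-63. 133.  70.]
top orange [293.7 273.7] 46 [-69.3  75.4  -0.4] min [-69.9  32.9  -3.5] max [-67.1 115.7   2.7] ray [-62.9  74.6  70. ]
top ora
[... 2974 characters left out ...]
30 [  9.6 -40.4  45. ] min [-38.3 -76.6  40.7] max [ 35.5 -25.6  49.6] ray [  2.1 -45.2  46. ]
side blue [369.7 203.2] 20 [-33.5 -71.4  45. ] min [-38.2 -76.8  43.3] max [-26.2 -62.9  46.9] ray [-33.7 -69.8  46. ]
side blue [318.9 224.4] 261 [ 7.2 58.9 45. ] min [-39.   22.5  41.3] max [33.2 72.  49. ] ray [ 1.4 54.  46. ]
side blue [338.9 227.6] 27 [-32.9  27.7  45.4] min [-38.6  23.9  42.8] max [-24.1  35.2  47.9] ray [-33.   29.5  46. ]
side plate [330.6 234.9] 4427 [-36.2  28.9  11.1] min [ -67.7 -214.     6. ] max [ 64.8 218.9  20. ] ray [-19.   35.4  12. ]
side plate [383.3 167.5] 15 [  35.1 -209.    11.5] min [  11.4 -211.3   10.3] max [  53.2 -206.8   13.3] ray [  32.8 -208.8   12. ]
```

View pics/c.png

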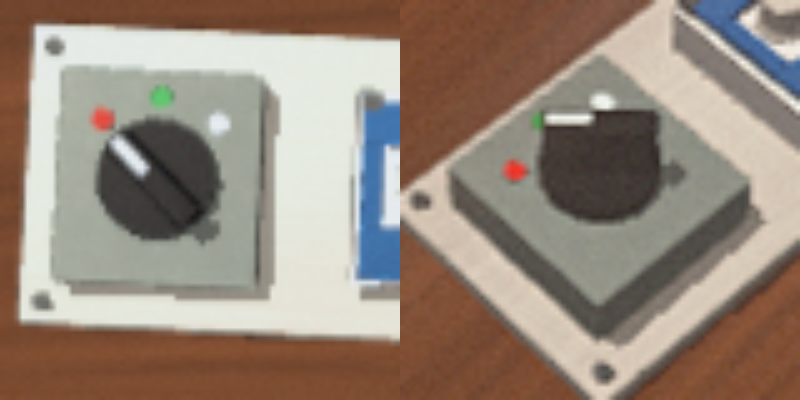

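The crop shows the selector bar pointing at the red mark, with a white pointer line near (130,155). That is about 0.8 rad left of the jig's +x, as expected. The jig's pose is known, so I'm moving to above the selector.

Call:
{"fn": "apply_moves", "kwargs": {
  "plan": [
    [[0.97, -0.86, 0.1, 0, 0, -0.223, 45], [0.97, -0.86, 0.1, 0, 0, -0.223, 45], [0.97, -0.86, 0.1, 0, 0, -0.223, 45], [0.97, -0.86, 0.1, 0, 0, -0.223, 45], [0.97, -0.86, 0.1, 0, 0, -0.223, 45], [0.97, -0.86, 0.1, 0, 0, -0.223, 45], [0.97, -0.86, 0.1, 0, 0, -0.223, 45], [0.97, -0.86, 0.1, 0, 0, -0.223, 45], [0.97, -0.86, 0.1, 0, 0, -0.223, 45], [0.97, -0.86, 0.1, 0, 0, -0.223, 45], [0.97, -0.86, 0.1, 0, 0, -0.223, 45], [0.97, -0.86, 0.1, 0, 0, -0.223, 45], [0.97, -0.86, 0.1, 0, 0, -0.223, 45], [0.97, -0.86, 0.1, 0, 0, -0.223, 45], [0.97, -0.86, 0.1, 0, 0, -0.223, 45], [0.97, -0.86, 0.1, 0, 0, -0.223, 45], [0.97, -0.86, 0.1, 0, 0, -0.223, 45], [0.97, -0.86, 0.1, 0, 0, -0.223, 45], [0.97, -0.86, 0.1, 0, 0, -0.223, 45], [0.97, -0.86, 0.1, 0, 0, -0.223, 45]]
  ],
  "grip_force": 30
}}

```text
time_s: 1.77
tool_pos: [0.5034, 0.0467, 0.1812]
orientation: [[0.743, 0.67, -0.001], [0.67, -0.743, -0.0], [-0.001, -0.0, -1.0]]
wrist_force: [0.3, 0.2, -0.4]
finger_gap: 0.0386
grasp_force: 0.0
```

```bash
cat >> h.py <<'E'
C0=np.array([.5177,-.0666]);A=-.065;JX=np.array([np.cos(A),np.sin(A)]);JY=np.array([-JX[1],JX[0]])
def go(s,jx,jy,z,yaw,th=0):
    "fractions to reach jig point with tool x at world yaw, tilted th about jig y"
    from scipy.spatial.transform import Rotation as Ro
    p=np.r_[C0+jx*JX+jy*JY,z];O=s["orientation"]
    c,n=np.cos(yaw),np.sin(yaw);T=np.array([[c,n,0],[n,-c,0],[0,0,-1]])
    T=Ro.from_rotvec(th*np.r_[JY,0]).as_matrix()@T
    return (O.T@(p-s["tool_pos"])/.5).round(4),(Ro.from_matrix(O.T@T).as_rotvec()/(np.pi/2)).round(4)
E
python3 -c "
from workcell import *
from h import *
s=sense();print(s['tool_pos'],s['finger_gap'],s['time_s'],go(s,0,.155,.10,A+.8),go(s,0,.155,.056,A+.8))"
```

```text
[0.50341967 0.04674024 0.18117645] 0.03861248441898809 1.7667 (array([ 0.0916, -0.0287,  0.1623]), array([-0.0001,  0.0004, -0.0007])) (array([ 0.0917, -0.0287,  0.2503]), array([-0.0001,  0.0004, -0.0007]))
```

Call:
{"fn": "apply_moves", "kwargs": {
  "plan": [
    [[0.0916, -0.0287, 0.08, 0, 0, 0, 45], [0.0916, -0.0287, 0.15, 0, 0, 0, 45], [0.0916, -0.0287, 0.2, 0, 0, 0, 45], [0.0916, -0.0287, 0.23, 0, 0, 0, 45], [0.0916, -0.0287, 0.247, 0, 0, 0, 45], [0.0916, -0.0287, 0.247, 0, 0, 0, 45], [0.0916, -0.0287, 0.247, 0, 0, 0, 0], [0.0916, -0.0287, 0.247, 0, 0, 0, 0], [0.0916, -0.0287, 0.247, 0, 0, 0, 0], [0.0916, -0.0287, 0.247, 0, 0, 0, 0], [0.0916, -0.0287, 0.247, 0, 0, 0, 0], [0.0916, -0.0287, 0.247, 0, 0, 0, 0], [0.0916, -0.0287, 0.247, 0, 0, 0, 0]]
  ],
  "grip_force": 30
}}

```text
time_s: 2.85
tool_pos: [0.529, 0.0892, 0.0596]
orientation: [[0.742, 0.671, 0.002], [0.671, -0.742, 0.0], [0.002, 0.001, -1.0]]
wrist_force: [-2.9, 1.3, 6.5]
finger_gap: 0.0114
grasp_force: 32.7
```

Call:
{"fn": "apply_moves", "kwargs": {
  "plan": [
    [[0, 0, -0.003, 0, 0, 0.07, 0], [0, 0, -0.003, 0, 0, 0.14, 0], [0, 0, -0.003, 0, 0, 0.21, 0], [0, 0, -0.003, 0, 0, 0.28, 0], [0, 0, -0.003, 0, 0, 0.35, 0], [0, 0, -0.003, 0, 0, 0.42, 0], [0, 0, -0.003, 0, 0, 0.48, 0], [0, 0, -0.003, 0, 0, 0.515, 0], [0, 0, -0.003, 0, 0, 0.515, 0], [0, 0, -0.003, 0, 0, 0.515, 0], [0, 0, -0.003, 0, 0, 0.515, 0], [0, 0, -0.003, 0, 0, 0.515, 0], [0, 0, -0.003, 0, 0, 0.515, 0]]
  ]
}}

```text
time_s: 3.93
tool_pos: [0.5293, 0.0856, 0.0598]
orientation: [[1.0, -0.023, 0.006], [-0.024, -0.998, 0.062], [0.005, -0.062, -0.998]]
wrist_force: [9.2, 73.3, -12.2]
finger_gap: 0.0113
grasp_force: 38.0
```

```bash
python3 -c "
from workcell import *
from h import *
s=sense();o=s['orientation'];print(s['finger_gap'],s['ft_torque'],s['wrist_force'],np.arctan2(o[1,0],o[0,0])-A,s['tool_pos'],go(s,0,.155,.10,A),go(s,.0035,.045,.11,A))"
```

```text
0.01130291969066815 [14.0823787  -1.86481507 -0.27507114] [  9.19438004  73.3485464  -12.24156293] 0.04117875388292734 [0.52934688 0.08561308 0.05979476] (array([-0.0029, -0.0098, -0.08  ]), array([-0.0394, -0.0021,  0.0263])) (array([-0.0049,  0.2087, -0.1135]), array([-0.0394, -0.0021,  0.0263]))
```

```bash
python3 -c "
from workcell import *
from h import *
s=sense();print(s['qpos'].round(3),s['joint_velocities'].round(3),s['effort'].round(1))
f=grab_frame('side');cv2.imwrite('pics/s1.png',f['img'])
s=sense();print(s['wrist_force'],s['tool_pos'])"
```

```text
[-0.024  0.346 -0.353  0.867  0.062  3.141] [ 0.003  0.     0.    -0.002 -0.001  0.001] [-38.  -51.1  25.2   3.2 -20.5  -0.2]
[  9.93738984  73.70499715 -12.73572089] [0.52931944 0.08563031 0.05977852]
```

View pics/s1.png

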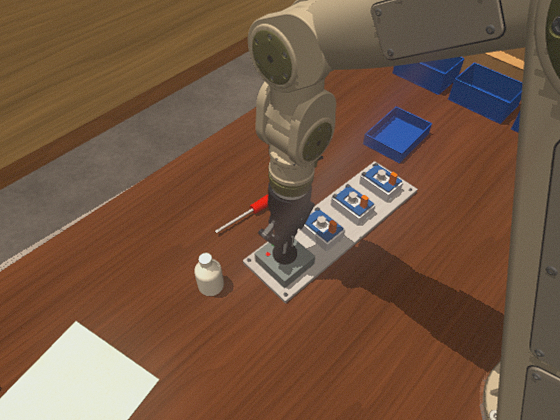

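The side view shows the gripper tilted on the knob at (285,255). Joint 6 is at its limit, which strains the arm. The knob is near green, so I'm backing the turn off slightly to relieve the load and then releasing.

Call:
{"fn": "apply_moves", "kwargs": {
  "plan": [
    [[0, 0, 0, 0, 0, -0.03, 0], [0, 0, 0, 0, 0, -0.05, 0], [0, 0, 0, 0, 0, -0.05, 0], [0, 0, 0, 0, 0, -0.05, 0]]
  ]
}}

```text
time_s: 4.32
tool_pos: [0.5294, 0.0858, 0.0598]
orientation: [[0.998, 0.055, 0.006], [0.055, -0.997, 0.062], [0.009, -0.061, -0.998]]
wrist_force: [10.3, 73.6, -13.6]
finger_gap: 0.0113
grasp_force: 38.0
```

```bash
python3 -c "
from workcell import *
from h import *
s=sense();o=s['orientation'];print(s['qpos'].round(3),np.arctan2(o[1,0],o[0,0])-A)"
```

```text
[-0.024  0.346 -0.353  0.867  0.062  3.062] 0.1198792253401521
```

Call:
{"fn": "apply_moves", "kwargs": {
  "plan": [
    [[0, -0.006, 0, -0.01, 0, -0.01, 0], [0, -0.01, 0, -0.01, 0, -0.02, 0], [0, -0.01, 0, -0.01, 0, -0.02, 0]]
  ]
}}

```text
time_s: 4.57
tool_pos: [0.5294, 0.0863, 0.0598]
orientation: [[0.996, 0.084, 0.007], [0.084, -0.996, 0.036], [0.01, -0.035, -0.999]]
wrist_force: [7.9, 56.6, -11.2]
finger_gap: 0.0113
grasp_force: 32.0
```

```bash
python3 -c "
from workcell import *
from h import *
s=sense();o=s['orientation'];print(s['qpos'].round(3),np.arctan2(o[1,0],o[0,0])-A)"
```

```text
[-0.008  0.347 -0.351  0.866  0.036  3.049] 0.14921307504439477
```

Call:
{"fn": "apply_moves", "kwargs": {
  "plan": [
    [[0, -0.015, 0, -0.01, 0, 0, 0], [0, -0.03, 0, -0.01, 0, 0, 0], [0, -0.03, 0, -0.01, 0, 0, 0]]
  ]
}}

```text
time_s: 4.82
tool_pos: [0.5294, 0.0875, 0.0599]
orientation: [[0.997, 0.075, 0.009], [0.075, -0.997, -0.011], [0.008, 0.011, -1.0]]
wrist_force: [8.6, 6.0, -11.1]
finger_gap: 0.011
grasp_force: 32.1
```

```bash
python3 -c "
from workcell import *
from h import *
s=sense();o=s['orientation'];print(s['qpos'].round(3),np.arctan2(o[1,0],o[0,0])-A)"
```

```text
[ 0.02   0.349 -0.347  0.866 -0.011  3.087] 0.13968201063492558
```

Call:
{"fn": "apply_moves", "kwargs": {
  "plan": [
    [[0, 0, 0, 0, 0, 0, 35], [0, 0, 0, 0, 0, 0, 35], [0, 0, 0, 0, 0, 0, 35], [0, 0, 0, 0, 0, 0, 35], [0, 0, -0.05, 0, 0, 0, 35], [0, 0, -0.12, 0, 0, 0, 35], [0, 0, -0.2, 0, 0, 0, 35], [0, 0.1, -0.2, 0, 0, -0.08, 0], [0, 0.2, -0.2, 0, 0, -0.16, 0], [0, 0.2, -0.2, 0, 0, -0.32, 0], [0, 0.2, -0.2, 0, 0, -0.4, 0], [0, 0.2, -0.2, 0, 0, -0.48, 0], [0, 0.2, -0.2, 0, 0, -0.56, 0], [0, 0.2, -0.2, 0, 0, -0.64, 0], [0, 0.2, -0.2, 0, 0, -0.72, 0], [0, 0.2, -0.2, 0, 0, -0.8, 0], [0, 0.2, -0.2, 0, 0, -0.88, 0], [0, 0.2, -0.2, 0, 0, -0.96, 0], [0, 0.2, -0.2, 0, 0, -0.96, 0]]
  ]
}}

```text
time_s: 6.4
tool_pos: [0.5328, -0.0141, 0.161]
orientation: [[0.019, 1.0, 0.003], [1.0, -0.019, -0.013], [-0.013, 0.003, -1.0]]
wrist_force: [-0.1, 0.6, 0.3]
finger_gap: 0.0004
grasp_force: 0.0
```

```bash
python3 -c "
from workcell import *
from h import *
s=sense();print(s['qpos'].round(3),s['wrist_force'],go(s,.0035,.045,.075,A+np.pi))
f=grab_frame('top');g=grab_frame('side');r=lambda i:cv2.resize(i,(400,400))
cv2.imwrite('pics/c2.png',np.hstack([r(f['img'][205:285,225:305]),r(g['img'][220:300,245:325])]))"
```

```text
[-0.17   0.261 -0.2    1.105 -0.012  1.42 ] [-0.12966491  0.62016102  0.28102846] (array([-0.0137, -0.0176,  0.1721]), array([-0.0047,  0.0078, -0.9708]))
```

View pics/c2.png

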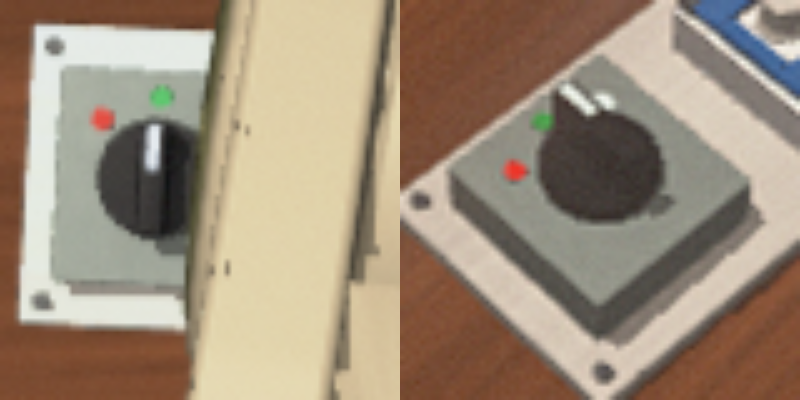

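The pointer line at (153,147) in the left crop now points straight up along the jig's +x, towards green. The selector has settled in the green detent, so next I'll turn the wrist to an easy range and go over the left bolt.

Call:
{"fn": "apply_moves", "kwargs": {
  "plan": [
    [[-0.0137, -0.0176, 0, 0, 0.008, -0.08, 0], [-0.0137, -0.0176, 0, 0, 0.008, -0.16, 0], [-0.0137, -0.0176, 0, 0, 0.008, -0.24, 0], [-0.0137, -0.0176, 0, 0, 0.008, -0.32, 0], [-0.0137, -0.0176, 0, 0, 0.008, -0.4, 0], [-0.0137, -0.0176, 0.02, 0, 0, -0.48, 0], [-0.0137, -0.0176, 0.04, 0, 0, -0.56, 0], [-0.0137, -0.0176, 0.06, 0, 0, -0.64, 0], [-0.0137, -0.0176, 0.08, 0, 0, -0.72, 0], [-0.0137, -0.0176, 0.1, 0, 0, -0.8, 0], [-0.0137, -0.0176, 0.12, 0, 0, -0.88, 0], [-0.0137, -0.0176, 0.14, 0, 0, -0.97, 0], [-0.0137, -0.0176, 0.16, -0.005, 0.008, -0.97, 0], [-0.0137, -0.0176, 0.172, -0.005, 0.008, -0.97, 0], [-0.0137, -0.0176, 0.172, -0.005, 0.008, -0.97, 0], [-0.0137, -0.0176, 0.172, -0.005, 0.008, -0.97, 0]]
  ]
}}

```text
time_s: 7.83
tool_pos: [0.524, -0.0214, 0.0747]
orientation: [[-0.997, 0.074, -0.0], [0.074, 0.997, 0.001], [0.001, 0.001, -1.0]]
wrist_force: [0.1, -0.4, -0.1]
finger_gap: 0.0003
grasp_force: 0.0
```

```bash
python3 -c "
from workcell import *
from h import *
s=sense();print(s['qpos'].round(3),s['wrist_force'],go(s,.0035,.045,.06,A+np.pi))"
```

```text
[-0.194  0.319 -0.349  0.903  0.001 -0.12 ] [ 0.05652022 -0.44455662 -0.07364984] (array([-0.0003, -0.001 ,  0.0295]), array([ 0.0004, -0.0003, -0.0059]))
```

Call:
{"fn": "apply_moves", "kwargs": {
  "plan": [
    [[0, -0.001, 0.02, 0, 0, 0, 0], [0, -0.001, 0.03, 0, 0, 0, 0], [0, -0.001, 0.034, 0, 0, 0, 0], [0, -0.001, 0.037, 0, 0, 0, 0], [0, -0.001, 0.037, 0, 0, 0, 0], [0, -0.001, 0.037, 0, 0, 0, 0]]
  ]
}}

```text
time_s: 8.33
tool_pos: [0.5241, -0.0217, 0.0563]
orientation: [[-0.997, 0.071, -0.0], [0.071, 0.997, 0.001], [0.0, 0.001, -1.0]]
wrist_force: [-0.5, 0.7, 0.6]
finger_gap: 0.0001
grasp_force: 0.4
```

Nothing clear yet, so I'm going another 2.5 mm.

Call:
{"fn": "apply_moves", "kwargs": {
  "plan": [
    [[0, 0, 0.003, 0, 0, 0, 0], [0, 0, 0.005, 0, 0, 0, 0], [0, 0, 0.005, 0, 0, 0, 0], [0, 0, 0.005, 0, 0, 0, 0]]
  ]
}}

```text
time_s: 8.67
tool_pos: [0.5244, -0.0217, 0.0539]
orientation: [[-0.997, 0.071, 0.001], [0.071, 0.997, 0.001], [-0.0, 0.001, -1.0]]
wrist_force: [-0.9, 0.2, 1.5]
finger_gap: -0.0001
grasp_force: 0.8
```

```bash
python3 -c "
from workcell import *
from h import *
import time
for i in range(4):
    grab_frame('top') if i else 0
    s=sense();print(s['wrist_force'],s['tool_pos'])
print(go(s,.0035,-.055,.075,A+np.pi))"
```

```text
[-0.86119891  0.23892228  1.50578504] [ 0.52442257 -0.02174365  0.05389077]
[0.18587423 0.87546421 0.44819419] [ 0.52440715 -0.02173595  0.05389931]
[-0.26471494  0.33879745  1.38391198] [ 0.52439723 -0.02173923  0.0538793 ]
[-0.43338364  0.57346861  1.90304292] [ 0.52440621 -0.0217474   0.05387995]
(array([-0.0007, -0.2004, -0.0424]), array([ 0.0005,  0.0003, -0.0041]))
```

The finger is 4 mm below the head's nominal top with only about 1.3 N, so the left bolt looks loose. I'll check this against the middle bolt.

Call:
{"fn": "apply_moves", "kwargs": {
  "plan": [
    [[0, 0, -0.03, 0, 0, 0, 0], [0, 0, -0.05, 0, 0, 0, 0], [0, -0.08, -0.05, 0, 0, 0, 0], [0, -0.16, -0.05, 0, 0, 0, 0], [0, -0.2, -0.04, 0, 0, 0, 0], [0, -0.2, -0.02, 0, 0, 0, 0], [0, -0.2, -0.01, 0, 0, 0, 0], [0, -0.2, -0.006, 0, 0, 0, 0], [0, -0.2, -0.004, 0, 0, 0, 0], [0, -0.2, -0.004, 0, 0, 0, 0]]
  ]
}}

```text
time_s: 9.65
tool_pos: [0.517, -0.1224, 0.058]
orientation: [[-0.997, 0.071, 0.0], [0.071, 0.997, -0.004], [-0.0, -0.004, -1.0]]
wrist_force: [-7.2, -5.9, 17.5]
finger_gap: 0.0001
grasp_force: 9.0
```

The middle bolt is firm: it stopped the finger at 58.0 mm with 17 N. I'm tapping the right one too, as the task asks.

Call:
{"fn": "apply_moves", "kwargs": {
  "plan": [
    [[0, 0, -0.03, 0, 0, 0, 0], [0, 0, -0.04, 0, 0, 0, 0], [0, -0.08, -0.04, 0, 0, 0, 0], [0, -0.16, -0.04, 0, 0, 0, 0], [0, -0.2, -0.03, 0, 0, 0, 0], [0, -0.2, -0.015, 0, 0, 0, 0], [0, -0.2, -0.005, 0, 0, 0, 0], [0, -0.2, 0, 0, 0, 0, 0], [0, -0.2, 0, 0, 0, 0, 0]]
  ]
}}

```text
time_s: 10.4
tool_pos: [0.51, -0.2216, 0.058]
orientation: [[-0.997, 0.071, 0.0], [0.071, 0.997, -0.003], [-0.0, -0.003, -1.0]]
wrist_force: [-7.4, -3.6, 18.9]
finger_gap: -0.0
grasp_force: 9.6
```

```bash
python3 -c "
from workcell import *
from h import *
s=sense();print(s['wrist_force'],go(s,-.028,.045,.10,A+np.pi),go(s,-.028,.045,.053,A+np.pi))"
```

```text
[-7.36808589 -3.62710291 18.93043064] (array([ 0.0631,  0.3997, -0.0854]), array([-0.0021,  0.0002, -0.0038])) (array([0.0631, 0.4   , 0.0086]), array([-0.0021,  0.0002, -0.0038]))
```

Call:
{"fn": "apply_moves", "kwargs": {
  "plan": [
    [[0, 0, -0.05, 0, 0, 0, 0], [0, 0, -0.1, 0, 0, 0, 0], [0.063, 0.08, -0.1, 0, 0, 0, 35], [0.063, 0.16, -0.1, 0, 0, 0, 35], [0.063, 0.24, -0.1, 0, 0, 0, 35], [0.063, 0.32, -0.1, 0, 0, 0, 35], [0.063, 0.4, -0.1, 0, 0, 0, 35], [0.063, 0.4, -0.1, 0, 0, 0, 35], [0.063, 0.4, -0.1, 0, 0, 0, 35]]
  ]
}}

```text
time_s: 11.15
tool_pos: [0.4916, -0.0156, 0.1052]
orientation: [[-0.998, 0.064, -0.002], [0.064, 0.998, 0.001], [0.002, 0.001, -1.0]]
wrist_force: [-0.8, 0.4, -0.1]
finger_gap: 0.03
grasp_force: 0.0
```

```bash
python3 -c "
from workcell import *
from h import *
s=sense();print(s['wrist_force'],s['finger_gap'],s['qpos'].round(3),go(s,-.028,.045,.053,A+np.pi))"
```

```text
[-0.75013709  0.44960118 -0.10483012] 0.030022760633399335 [-0.196  0.234 -0.384  0.955  0.001 -0.132] (array([-0.0028, -0.0086,  0.1044]), array([ 0.0009, -0.001 ,  0.0005]))
```

Call:
{"fn": "apply_moves", "kwargs": {
  "plan": [
    [[-0.003, -0.0086, 0.04, 0, 0, 0, 35], [-0.003, -0.0086, 0.08, 0, 0, 0, 35], [-0.003, -0.0086, 0.1, 0, 0, 0, 35], [-0.003, -0.0086, 0.104, 0, 0, 0, 35], [-0.003, -0.0086, 0.104, 0, 0, 0, 35], [-0.003, -0.0086, 0.104, 0, 0, 0, 0], [-0.003, -0.0086, 0.104, 0, 0, 0, 0], [-0.003, -0.0086, 0.104, 0, 0, 0, 0], [-0.003, -0.0086, 0.104, 0, 0, 0, 0], [-0.003, -0.0086, 0.104, 0, 0, 0, 0], [-0.003, -0.0086, 0.104, 0, 0, 0, 0]]
  ],
  "grip_force": 40
}}

```text
time_s: 12.07
tool_pos: [0.4945, -0.0209, 0.0544]
orientation: [[-0.998, 0.069, 0.002], [0.069, 0.998, 0.008], [-0.001, 0.008, -1.0]]
wrist_force: [1.2, 12.7, -2.8]
finger_gap: 0.0091
grasp_force: 43.2
```

```bash
python3 -c "
from workcell import *
from h import *
from scipy.spatial.transform import Rotation as Ro
s=sense();print(s['wrist_force'],s['finger_gap'],s['grasp_force'],s['tool_pos'])
# arc about the hinge: the tool turns rigidly with the cap
h=np.r_[C0+.036*JX+.045*JY,.043];O=s['orientation'];d=s['tool_pos']-h
for a in np.radians([6,12,18,24,30,36,42,48]):
    R=Ro.from_rotvec(a*np.r_[JY,0]).as_matrix()
    print((O.T@(R@d-d)/.5).round(3),(O.T@(a*np.r_[JY,0])/(np.pi/2)).round(3))"
```

```text
[ 1.17851099 12.74582558 -2.77942727] 0.009100481778742401 43.20564866065979 [ 0.4944845  -0.02085449  0.05444623]
[-0.003  0.    -0.013] [0.    0.067 0.001]
[-0.008  0.    -0.025] [0.001 0.133 0.001]
[-0.013  0.    -0.037] [0.001 0.2   0.002]
[-0.02   0.    -0.049] [0.001 0.267 0.002]
[-0.028  0.001 -0.059] [0.001 0.333 0.003]
[-0.037  0.001 -0.069] [0.002 0.4   0.003]
[-0.047  0.001 -0.077] [0.002 0.467 0.004]
[-0.058  0.001 -0.085] [0.002 0.533 0.004]
```

Call:
{"fn": "apply_moves", "kwargs": {
  "plan": [
    [[-0.001, 0.002, -0.006, 0, 0.033, 0, 0], [-0.003, 0.004, -0.013, 0, 0.067, 0, 0], [-0.005, 0.004, -0.019, 0, 0.1, 0, 0], [-0.008, 0.004, -0.025, 0, 0.133, 0, 0], [-0.013, 0.004, -0.037, 0, 0.2, 0, 0], [-0.02, 0.004, -0.049, 0, 0.267, 0, 0], [-0.02, 0.004, -0.049, 0, 0.267, 0, 0]]
  ]
}}

```text
time_s: 12.65
tool_pos: [0.5039, -0.0213, 0.0759]
orientation: [[-0.905, 0.072, -0.419], [0.063, 0.997, 0.035], [0.421, 0.005, -0.907]]
wrist_force: [-3.4, 6.6, 8.2]
finger_gap: 0.0093
grasp_force: 45.0
```

The tracking is clean. Because the motion is rigid about the hinge, the same rows take it a further 24 degrees.

Call:
{"fn": "apply_moves", "kwargs": {
  "plan": [
    [[-0.001, 0, -0.006, 0, 0.033, 0, 0], [-0.003, 0, -0.013, 0, 0.067, 0, 0], [-0.005, 0, -0.019, 0, 0.1, 0, 0], [-0.008, 0, -0.025, 0, 0.133, 0, 0], [-0.013, 0, -0.037, 0, 0.2, 0, 0], [-0.02, 0, -0.049, 0, 0.267, 0, 0], [-0.02, 0, -0.049, 0, 0.267, 0, 0], [-0.02, 0, -0.049, 0, 0.267, 0, 0], [-0.02, 0, -0.049, 0, 0.267, 0, 0]]
  ]
}}

```text
time_s: 13.4
tool_pos: [0.5245, -0.0225, 0.0914]
orientation: [[-0.666, 0.073, -0.742], [0.046, 0.997, 0.057], [0.744, 0.003, -0.668]]
wrist_force: [0.8, 6.8, -16.9]
finger_gap: 0.0088
grasp_force: 41.0
```

```bash
python3 -c "
from workcell import *
from h import *
s=sense();print(s['qpos'].round(3),s['joint_velocities'].round(3))
f=grab_frame('side');cv2.imwrite('pics/s2.png',cv2.resize(f['img'][140:320,180:420],(800,600)))"
```

```text
[-0.16   1.048  0.652  2.013 -0.062 -0.061] [-0.    -0.039 -0.022 -0.036  0.    -0.001]
```

View pics/s2.png

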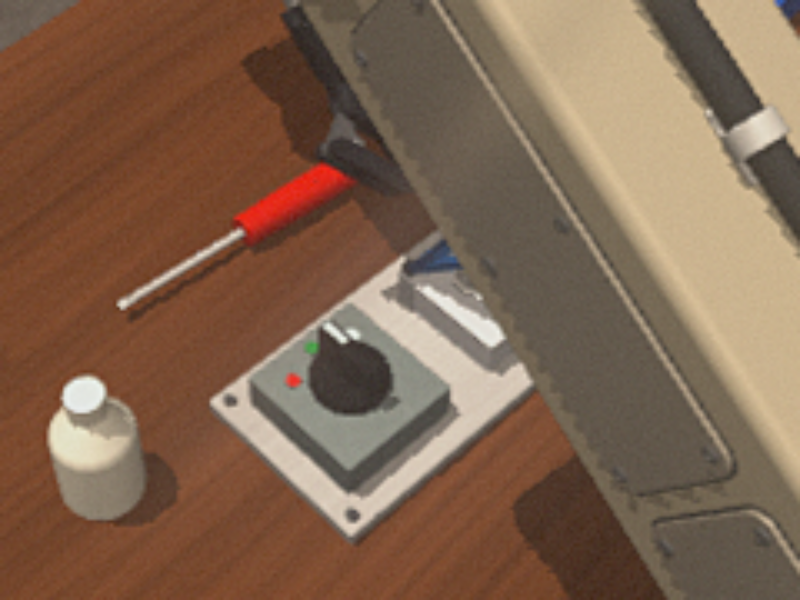

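The picture shows the left cap's blue plate tilted up at (435,255) with its block exposed. The selector is still on green, and the screwdriver and bottle are where they were. I'll let the arm settle and then hand in.

Call:
{"fn": "apply_moves", "kwargs": {
  "plan": [
    [[0, 0, 0, 0, 0, 0, 0], [0, 0, 0, 0, 0, 0, 0], [0, 0, 0, 0, 0, 0, 0], [0, 0, 0, 0, 0, 0, 0], [0, 0, 0, 0, 0, 0, 0], [0, 0, 0, 0, 0, 0, 0]]
  ]
}}

```text
time_s: 13.95
tool_pos: [0.5252, -0.0226, 0.0919]
orientation: [[-0.67, 0.073, -0.739], [0.047, 0.997, 0.056], [0.741, 0.003, -0.672]]
wrist_force: [1.7, 7.0, -20.8]
finger_gap: 0.0089
grasp_force: 40.9
```

```bash
python3 -c "
from workcell import *
s=sense();print(s['joint_velocities'].round(4),s['finger_gap'],s['wrist_force'],s['tool_pos'])
print(hand_in())"
```

```text
[ 0.0012  0.0009 -0.0004  0.0009  0.0007 -0.    ] 0.008949111914889906 [  1.72105363   7.03927386 -20.82274032] [ 0.52515678 -0.02259983  0.09188487]
the job is handed in; nothing more can be done
None
```

I handed the job in at about 14 s: the selector is on green, the left bolt is the loose one (middle and right are firm), and the gripper is holding its cap about 48° open (going by the tool's tilt); no verdict was returned.

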